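# Stack the equipment tray on the network unit

### The arm

A 6-joint arm with a two-finger parallel gripper is mounted at the origin on the work surface. World frame = base frame: x ahead of the robot, y to its left, z up, the work surface at z = 0. Lengths are in mm, angles in rad, forces in N, time in s.
With the tool pointing down it reaches from about 275 to 1000 mm from the base axis. Payload 8.4 kg.
Tool frame: the origin (TCP) lies on the centre line of the jaws, within the pads' length; the fingertips stand 22 mm ahead of it and the grasp point (between the pads) lies 3 mm ahead of it; z points along the fingers, y is the direction in which the jaws open and shut (so a half turn about z gives the same grasp; the last joint's range is limited). The gripper opens to 85 mm and grips with 20 to 120 N. Pads are 22 mm wide; open, the fingers measure 114 mm over their backs; the gripper's body (76 mm by 85 mm) begins 54 mm behind the grasp point. The pads swing forward as they close: fully open they stand 13 mm farther back than shut.
Start: joints at [-1.219, 0.353, 1.633, -0, 1.155, -0.002], TCP at [216.539, -586.292, 253.281] pointing down, gripper open.
Joint ranges: [-2.63, 2.63], [-0.92, 2.1], [0.06, 2.66], [-1.3, 4.44], [0, 2.69], [-3.02, 3.02]. Speed limits (rad/s): [2.22, 2.22, 2.79, 3.14, 3.14, 3.14].

### API

Orientations are given as [roll, pitch, yaw] about the fixed x, y, z axes, in that order (R = Rz(yaw) Ry(pitch) Rx(roll)).
In Python, from rig import r, optics, workorder, search_frame gives the robot as it stands.
- The arm moves only by the tool step_arm, never from a script. Its argument "series" is text: rows parted by semicolons, each of 6 numbers parted by spaces: the shift along the tool's x, y, z in cm, then the turn, a rotation vector about the tool's x, y, z in degrees. A call has 1 to 10 rows; each row is the pose to reach, as a shift and turn from the pose commanded when the call began, along the tool's axes at that moment; what a row does not reach only later rows make up. A row lasts 1/8 s, in which the tool goes at most 62.5 mm and 10.7 degrees, less where a joint would pass 70% of its speed; a pose out of reach is approached as far as the arm can. A call with a gripper value outside its range is refused whole. "grip" is the closure, from 0 (fully open) to 1 (shut), set as the call begins (left out, the last holds). The fingers move at their own pace and stop on an object; "newtons" is the grip in N (left out, the last holds). Time passes only in rows, so rows that repeat a pose let the fingers close. It gives the time, the measured TCP pose, the force and the opening at its end, in the units of the state.
- r.sense(): the state, without advancing time (a new reading comes with each control period).
- optics.grab_frame(name): name is "scene" or "top"; returns a dict with "color" (480x640x3 uint8, blue, green, red), "depth" (480x640 float32, mm along the optical axis (not along the pixel's ray), 0 where there is no reading), "fx", "fy", "cx", "cy" (pixels), "D" ([k1, k2, p1, p2, k3] as OpenCV has them; the pictures are not rectified), "eye" and "rotation" of the camera in the world. Camera axes: x right, y down, z forward; pixel columns grow to the right and rows downward; lengths in mm; the calibration is good to about 2 mm. A picture is of the moment at which its call begins.
- workorder.sign_off(): hands the job in, once; it reports no verdict.
Trained networks look in a picture, given as the dict that the camera call returned (one of the last four; its "shot" number tells which), for a name from the list of things; names that differ only in an ending like _2 or _b are one class to them, and where a whole thing is asked for, a point or a joint stands for the part that bears it (a point fixed in the world has none). Each returns a list of dicts, best first, with "score" (0 to 1); they miss things now and then, are a little off and sometimes report something else, mostly with a low value. They report only what shows in the picture. A call takes as long as a camera call. They do not tell look-alikes from the thing itself.
- search_frame(picture, target): "xy" ([column, row] in pixels, amid what is visible of it).
The state is a dict: "clock": time; "qpos": joint angles; "qvel": joint speeds; "joint_efforts": joint torques, N m; "eef_pos": TCP position; "tcp_rot": TCP orientation; "contact_force": force on the tool from outside, world axes, zero at the start; "wrist_torque": the same for the moment, N m; "opening": opening from 0.0 (shut) to 1.0 (fully open).
Only numpy, scipy, OpenCV 4.12 (cv2) and the standard library are available. Lean on these libraries where they do the work, as an engineer would, in place of code of your own. Each camera call takes 0.05 s, during which the arm holds its last target.

### The job

Pick up the grey equipment tray by its bridge handle and stack it on the low steel unit, feeling gently for the place where all four of its feet drop into the sockets of the deck, and keep hold of it until it is fully down and level. Do not force it or drop it, then let go, and leave the other things alone.

Things in the scene. Friction and masses are not known exactly. Their poses are not given: they have to be found in the camera images.
- tray_handle (a point): Centre of the handle bar of the loose grey plastic tray, the only thing with a bridge handle. The bar runs along the tray's y, 96 mm free between its posts, 16 mm thick along x, 24 mm high. The point is 75 mm above the tray's underside and 85 mm above the tips of its feet. Walls and contents end 25 mm or more below the bar. Axes: x along the tray's length, z up.
- tray: The same tray, 190 (x) by 150 (y) mm, 0.45 to 0.75 kg; origin at its centre, level with the feet's tips, z up. Under it four round feet at x = +-80, y = +-60 mm: 10 mm long, 13 mm across, tapering over the last 4 mm to 11 mm at the tip. It works the same turned half round. It starts standing on its feet on the table.
- base: Fixed low steel unit, 250 (x) by 200 (y) by 40 mm high; origin at the centre of its underside on the table, z up. It carries the aluminium socket deck (see base_top). With the tray seated, the handle point is 135 mm above this origin; with the feet standing on the deck beside the sockets, 145 mm.
- base_top (a point): Centre of the steel unit's top. On it lies a deck, 216 (x) by 170 by 20 mm, square to the unit, with four 16 mm square sockets 14 mm deep, edges chamfered, at x = +-80, y = +-60 mm from the DECK's centre. The deck is screwed fast through slots: its centre lies up to 14 mm off this point in x and 11 mm in y. That offset is not measured: see or feel it. It does not give.
- router_mid (a point): Bystander: white rounded router, 100 by 130 by 55 mm, 0.45 kg, point at its centre.
- adapter_mid (a point): Bystander: small white plug adapter, 45 by 50 by 30 mm, point at its centre.
- strip_mid (a point): Bystander: black socket strip, 260 (x) by 50 by 36 mm, point at its centre.
Mind the look-alikes: they are no part of the job. Several things look just like the tray: the one meant starts farthest to the robot's left.

How it is judged:
By the outcome, as a careful person would: the job done as asked, in the order asked, and still so for the second after the job is handed in, with the robot touching nothing.
It also fails if it takes over 72 s, if anything falls off the work surface, if the arm or the gripper's body presses on something with over 40 N, if the wrist force passes 120 N, or if a joint passes its speed limit or range.

## Working session

There is one attempt and no reset: what is moved stays moved. The work goes in short steps, Python scripts to look and compute and a tool call to move; the robot and the scene stay as the last step left them, time stands still between calls to the robot, and variables do not carry over. Pictures are saved under pics/ and viewed, and the job is handed in when it is done.

Besides the shell and the picture viewer there is one more tool, called after "Call:" in YAML: its name, and indented under it one key for each argument. step_arm: Moves the arm, as the interface text tells. Its arguments: {"type":"object","properties":{"series":{"type":"string"},"grip":{"type":"number"},"newtons":{"type":"number"}},"required":["series"]}

```bash
ls; mkdir -p pics; python3 - <<'E'
from rig import r, optics, workorder, search_frame
import cv2
print(r.sense())
for n in ("scene","top"):
    f=optics.grab_frame(n)
    cv2.imwrite(f"pics/{n}0.png",f["color"])
    print(n,{k:f[k] for k in f if k not in("color","depth")})
    for t in ("tray_handle","tray","base","base_top","router_mid","adapter_mid","strip_mid"):
        print(t,[(d["xy"],round(d["score"],2)) for d in search_frame(f,t)])
E
```

```text
pics
{'clock': 0.0, 'qpos': array([-1.21940452e+00,  3.53651691e-01,  1.63413214e+00,  1.83204665e-05,
        1.15520495e+00, -2.37561484e-03]), 'qvel': array([0.00022246, 0.00055333, 0.00130745, 0.00129142, 0.00046588,
       0.00017913]), 'joint_efforts': array([ 8.27227541e-04, -6.05242181e+01, -3.42076993e+01, -4.56308680e-05,
        9.58556804e-03,  2.46611427e-05]), 'eef_pos': array([ 216.38724721, -585.87031178,  252.56030515]), 'tcp_rot': array([-3.14019658e+00, -2.00672330e-05,  3.53760001e-01]), 'contact_force': array([0.7702994 , 0.77086205, 0.35703811]), 'wrist_torque': array([-0.02866373,  0.05230846,  0.05013546]), 'opening': 1.002243322955972}
scene {'fx': 561.0443824344737, 'fy': 561.0443824344737, 'cx': 311.33858559814445, 'cy': 225.6110418613609, 'D': array([-0.16849952,  0.        ,  0.        ,  0.        ,  0.        ]), 'eye': array([1044.24303187,  857.57296569, 1037.87769283]), 'rotation': array([-2.31780886, -0.01799532,  2.59326572]), 'shot': 1}
tray_handle [([350.6, 155.1], 0.95), ([355.8, 295.8], 0.58)]
tray [([347.7, 153.5], 0.81), ([356.3, 298.9], 0.65)]
base [([261.5, 214.2], 0.84)]
base_top [([258.2, 213.5], 0.71)]
router_mid []
adapter_mid [([423.9, 391.0], 0.68)]
strip_mid [([242.6, 156.1], 0.66), ([354.5, 299.8], 0.29)]
top {'fx': 440.30555899311753, 'fy': 440.30555899311753, 'cx': 323.2967441682769, 'cy': 249.04814343301862, 'D': array([0.03669225, 0.        , 0.        , 0.        , 0.        ]), 'eye': array([ 392.86743587,   -7.98883509, 1112.9197179 ]), 'rotation': array([-3.05071371,  0.01415677, -1.54132266]), 'shot': 2}
tray_handle [([249.4, 239.7], 0.85), ([442.9, 377.5], 0.66)]
tray [([248.6, 244.2], 0.66), ([439.9, 375.8], 0.6)]
base [([404.3, 225.8], 0.57)]
base_top [([405.4, 226.4], 0.81)]
router_mid [([325.8, 138.1], 0.86)]
adapter_mid [([140.8, 237.4], 0.96)]
strip_mid [([511.0, 261.5], 0.93)]
```

View pics/top0.png

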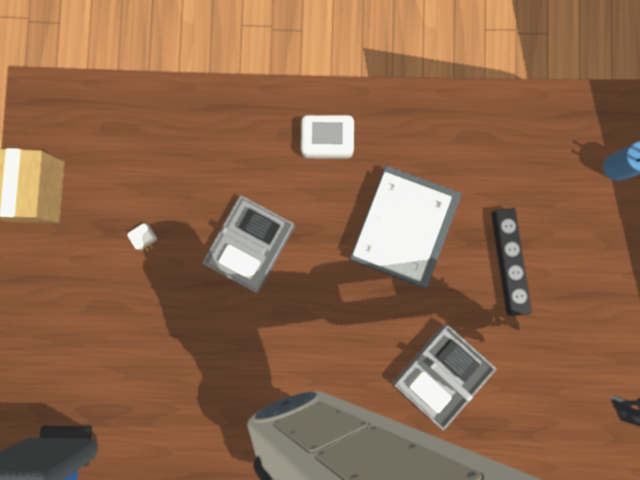

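View pics/scene0.png

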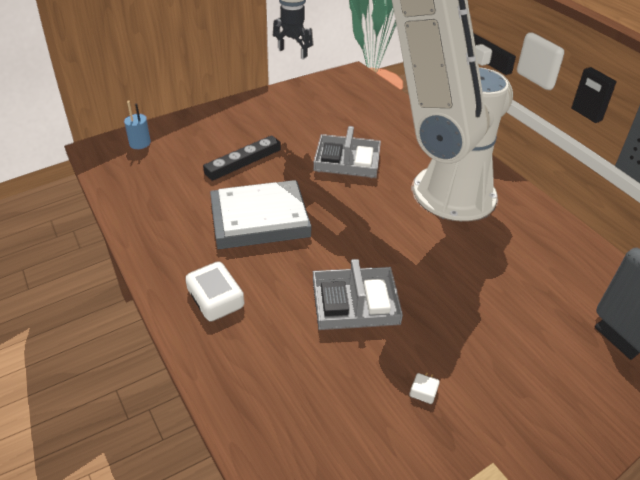

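The top view (robot at the bottom, its left = image left) shows two trays. A is at about (249,243) and B at about (443,377). The steel unit with its white deck is at (405,226), and the sockets show as small marks near (391,187), (438,204), (368,248) and (416,267). The candidates for the tray are therefore A and B. A is farthest left, so A is the one. Next I'll measure both and take close crops.

```bash
cat > h.py <<'E'
from rig import r, optics, workorder, search_frame
import cv2, numpy as np
from scipy.spatial.transform import Rotation as R
def KD(f): return np.array([[f["fx"],0,f["cx"]],[0,f["fy"],f["cy"]],[0,0,1.]]),np.array(f["D"])
def rot(f): return R.from_euler("xyz",f["rotation"]).as_matrix()
def rays(f,px):
    K,D=KD(f); u=cv2.undistortPoints(np.array(px,float).reshape(-1,1,2),K,D).reshape(-1,2)
    return np.c_[u,np.ones(len(u))]@rot(f).T
def onplane(f,px,z):
    d=rays(f,px); return f["eye"]+d*((z-f["eye"][2])/d[:,2])[:,None]
def cloud(f):
    h,w=f["depth"].shape
    vv,uu=np.mgrid[:h,:w]
    d=rays(f,np.c_[uu.ravel(),vv.ravel()])
    P=f["eye"]+d*f["depth"].ravel()[:,None]
    P[f["depth"].ravel()==0]=np.nan
    return P.reshape(h,w,3)
def proj(f,P):
    K,D=KD(f); M=rot(f); rv=cv2.Rodrigues(M.T)[0]; t=-M.T@f["eye"]
    return cv2.projectPoints(np.array(P,float).reshape(-1,1,3),rv,t,K,D)[0].reshape(-1,2)
E
python3 - <<'E'
from h import *
for n in ("top","scene"):
    f=optics.grab_frame(n); P=cloud(f)
    np.savez(f"/tmp/{n}.npz",P=P,color=f["color"],depth=f["depth"],**{k:f[k] for k in("fx","fy","cx","cy","D","eye","rotation")})
    px={"top":[(249,243),(443,377),(405,226),(328,137),(141,237),(511,261),(300,300)],"scene":[(350,155),(357,297),(261,214),(217,292),(424,391),(243,157),(400,260)]}[n]
    for p in px: print(n,p,P[p[1],p[0]].round(1))
    if n=="top":
        for nm,(x,y,w,h) in {"A":(190,185,120,120),"B":(385,315,120,120),"D":(340,155,130,140)}.items():
            cv2.imwrite(f"pics/{nm}0.png",cv2.resize(f["color"][y:y+h,x:x+w],None,fx=4,fy=4,interpolation=cv2.INTER_CUBIC))
E
```

```text
top (249, 243) [494.4 182.3  95.8]
top (443, 377) [ 205.1 -267.3   95.6]
top (405, 226) [ 549.9 -185.4   57.2]
top (328, 137) [766.    6.4  55.7]
top (141, 237) [508.  460.9  33.1]
top (511, 261) [ 474.4 -445.2   34.8]
top (300, 300) [363.8  65.2   3.5]
scene (350, 155) [ 177.6 -293.7   13.3]
scene (357, 297) [525.1 235.   81.4]
scene (261, 214) [ 569.2 -139.8   59.7]
scene (217, 292) [779.1  42.3  54.4]
scene (424, 391) [521.7 480.1  29.6]
scene (243, 157) [ 485.6 -419.6   38.5]
scene (400, 260) [317.1 139.6   3.4]
```

View pics/A0.png

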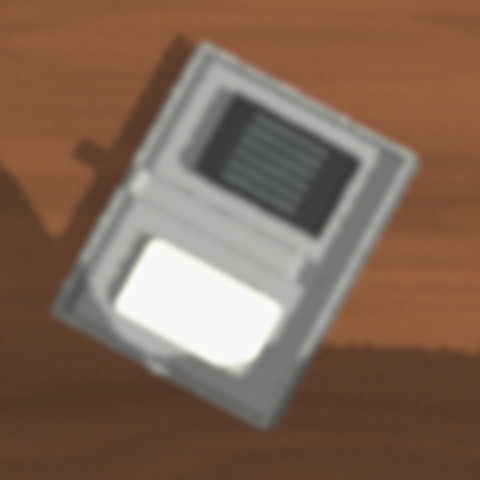

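View pics/D0.png

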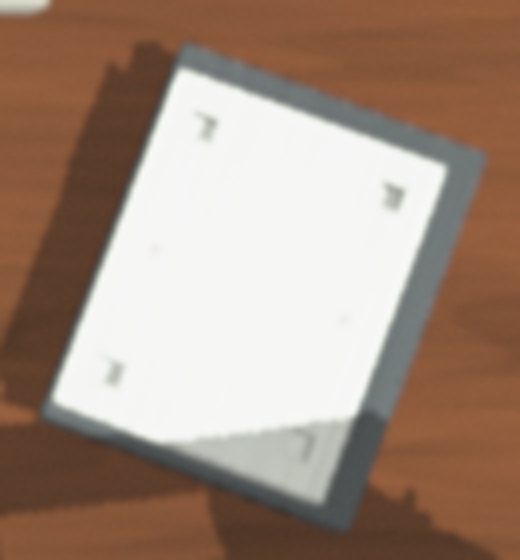

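```bash
cat > m.py <<'E'
from h import *
def load(n):
    z=np.load(f"/tmp/{n}.npz"); return {k:z[k] for k in z.files}
def rectfit(Q):
    (c,s,a)=cv2.minAreaRect(Q.astype(np.float32)); return np.array(c),s,a
E
python3 - <<'E'
from m import *
for n in ("top","scene"):
    f=load(n); P=f["P"]
    # bar
    for nm,c in (("A",(494,182)),("B",(205,-267))):
        near=np.hypot(P[...,0]-c[0],P[...,1]-c[1])<90
        m=near&(P[...,2]>86)&(P[...,2]<105)
        Q=P[m]; 
        if len(Q)<10: print(n,nm,"few",len(Q)); continue
        q=Q[:,:2]-Q[:,:2].mean(0); w,v=np.linalg.eigh(q.T@q); d=v[:,1]; t=q@d; s=q@v[:,0]
        print(n,nm,len(Q),"mean",Q.mean(0).round(1),"dir deg",np.degrees(np.arctan2(d[1],d[0])).round(1),"len",np.ptp(t).round(1),"wid",np.ptp(s).round(1), "mid",(Q[:,:2].mean(0)+d*(t.max()+t.min())/2+v[:,0]*(s.max()+s.min())/2).round(1))
        m=near|(np.hypot(P[...,0]-c[0],P[...,1]-c[1])<130); m&=(P[...,2]>20)&(P[...,2]<110)
        print("  body rect",rectfit(P[m][:,:2]))
    # base
    near=np.hypot(P[...,0]-550,P[...,1]+185)<180
    m=near&(P[...,2]>52)&(P[...,2]<68); print(n,"deck",m.sum(),P[m].mean(0).round(1),rectfit(P[m][:,:2]))
    m=near&(P[...,2]>30)&(P[...,2]<68); print(n,"unit",m.sum(),rectfit(P[m][:,:2]))
    # table plane
    m=(np.abs(P[...,2])<12); print("table z",np.nanmedian(P[m][:,2]))
    # white mask
    if n=="top":
        g=f["color"][150:300,340:470]; cv2.imwrite("pics/deckcrop6.png",cv2.resize(f["color"][160:295,345:465],None,fx=5,fy=4.4,interpolation=cv2.INTER_NEAREST))
E
```

```text
top A 331 mean [498.2 193.5  96.1] dir deg 63.3 len 111.7 wid 16.0 mid [498.4 193.8]
  body rect (array([499.35577393, 194.10044861]), (152.6431884765625, 192.833984375), 63.48783874511719)
top B 391 mean [ 197.2 -284.3   96.3] dir deg 49.4 len 113.3 wid 17.5 mid [ 197.  -285.1]
  body rect (array([ 196.38322449, -285.23684692]), (152.7709503173828, 191.47471618652344), 49.33177947998047)
top deck 6210 [ 549.3 -177.8   59.7] (array([ 550.52880859, -177.87579346]), (170.5370635986328, 218.8593292236328), 70.52664947509766)
top unit 8277 (array([ 553.79675293, -190.43238831]), (200.2375946044922, 252.9583282470703), 70.73340606689453)
table z -0.36652594122142546
scene A 315 mean [501.2 202.7  95.6] dir deg 63.6 len 117.1 wid 16.6 mid [498.8 199. ]
  body rect (array([499.03729248, 198.46609497]), (157.41748046875, 189.575439453125), 63.18519592285156)
scene B 127 mean [ 199.6 -276.4   95.3] dir deg 49.1 len 117.5 wid 16.7 mid [ 196.4 -280.6]
  body rect (array([ 196.29396057, -281.77282715]), (164.4835205078125, 190.69703674316406), 49.72307586669922)
scene deck 3505 [ 552.9 -168.6   59.6] (array([ 549.56506348, -174.5769043 ]), (181.8778533935547, 217.60275268554688), 70.70849609375)
scene unit 4721 (array([ 554.05224609, -185.94973755]), (207.47109985351562, 252.2409210205078), 70.33209991455078)
table z -0.14206574891795754
```

```bash
python3 - <<'E'
from m import *
f=load("scene")
cv2.imwrite("pics/deckscene.png",cv2.resize(f["color"][175:250,205:315],None,fx=7,fy=7,interpolation=cv2.INTER_CUBIC))
cv2.imwrite("pics/Ascene.png",cv2.resize(f["color"][250:340,300:410],None,fx=6,fy=6,interpolation=cv2.INTER_CUBIC))
E
```

```text
(no output)
```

View pics/deckscene.png

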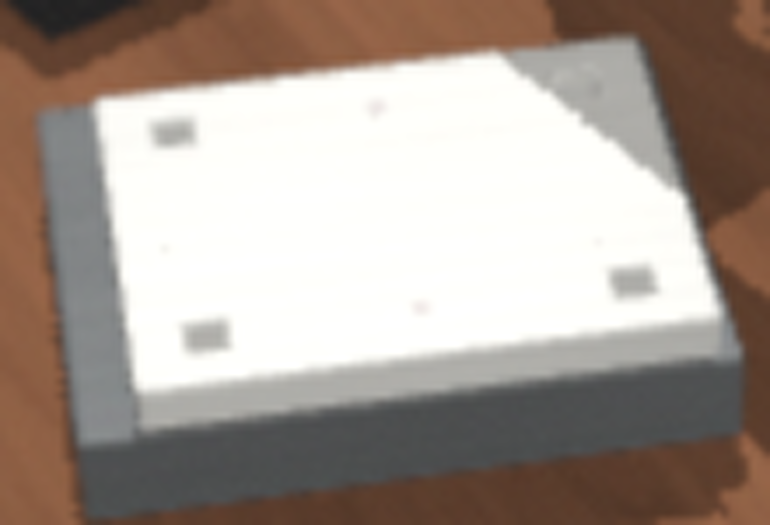

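View pics/Ascene.png

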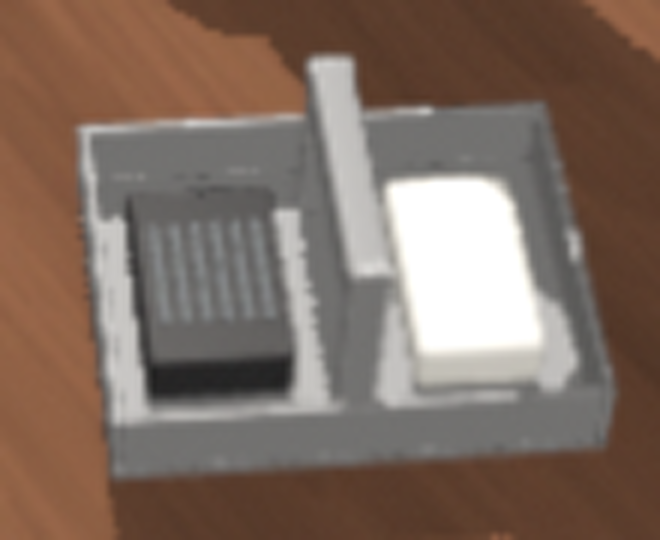

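Crop A0 shows tray A's bar running from about (225,231) to (265,252) in top-image pixels, with a dark adapter and a white box inside. In crops D0 and deckscene the white deck has four sockets and sits toward the unit's left. I'll overlay models from the measured poses on both pictures to check the two cameras against each other.

```bash
cat >> m.py <<'E'
def box(c,a,lx,ly,z):
    a=np.radians(a); u=np.array([np.cos(a),np.sin(a)]); v=np.array([-u[1],u[0]])
    return np.array([[*(np.array(c)+sx*lx/2*u+sy*ly/2*v),z] for sx,sy in((1,1),(-1,1),(-1,-1),(1,-1))])
def socks(c,a,z=60):
    return [box(p[:2],a,16,16,z) for p in box(c,a,160,120,z)]
def overlay(f,polys,roi,k,name):
    x,y,w,h=roi; im=cv2.resize(f["color"][y:y+h,x:x+w],None,fx=k,fy=k,interpolation=cv2.INTER_CUBIC)
    for P,col in polys:
        q=((proj(f,P)-[x,y]+0.5)*k-0.5)
        cv2.polylines(im,[np.round(q*8).astype(int)],True,col,1,cv2.LINE_AA,3)
    cv2.imwrite(f"pics/{name}.png",im); return im
E
python3 - <<'E'
from m import *
A=((498.6,194.0),-26.5); D=((550.4,-177.9),-19.4); U=((553.8,-190.4),-19.4)
G=(0,255,0);Rd=(0,0,255);Y=(0,255,255)
pt=[(box(*A,16,112,97),G)]
pd=[(box(*D,216,170,60),Rd),(box(*U,250,200,40),G)]+[(s,Rd) for s in socks(*D)]
ims=[]
for n,ra,rd in (("top",(195,185,110,115),(345,160,120,135)),("scene",(305,250,105,90),(205,175,112,80))):
    f=load(n)
    a=overlay(f,pt,ra,3.5,f"ovA_{n}"); b=overlay(f,pd,rd,3.5 if n=="top" else 4.2,f"ovD_{n}")
    h=max(a.shape[0],b.shape[0]); 
    im=np.zeros((h,a.shape[1]+b.shape[1],3),np.uint8); im[:a.shape[0],:a.shape[1]]=a; im[:b.shape[0],a.shape[1]:]=b
    cv2.imwrite(f"pics/ov_{n}.png",im[:600,:800]); print(im.shape)
E
```

```text
(472, 805, 3)
(336, 838, 3)
```

View pics/ov_top.png

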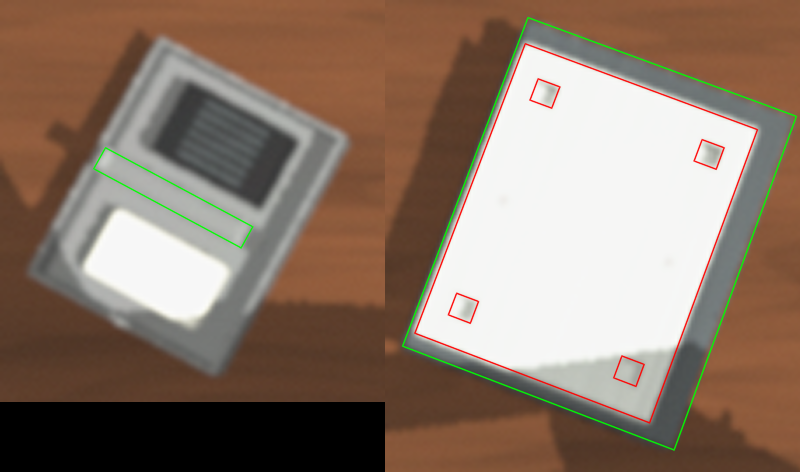

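View pics/ov_scene.png

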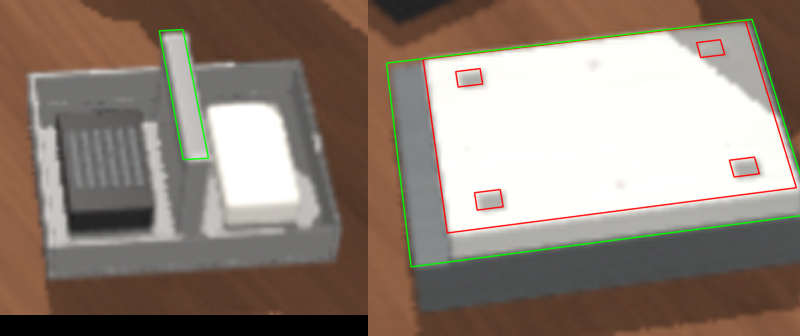

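Both overlays fit. The top one fits almost exactly and the scene one is about 0.5–1 px off, within the calibration. Tray A is at about (499,195) with its x axis at -26.5°, and the deck is at about (550,-177) at -19.4°. Next is the approach.

```bash
cat >> m.py <<'E'
def todo(p,yawdeg,ref=None):
    s=r.sense(); M0=R.from_euler("xyz",s["tcp_rot"]); 
    M1=R.from_euler("xyz",[np.pi,0,np.radians(yawdeg)])
    d=M0.inv().apply(np.array(p)-s["eef_pos"])/10; w=np.degrees((M0.inv()*M1).as_rotvec())
    print("shift cm",d.round(3),"turn deg",w.round(2))
def st():
    s=r.sense(); print("t",round(s["clock"],2),"pos",s["eef_pos"].round(1),"rot",np.degrees(s["tcp_rot"]).round(2),"F",s["contact_force"].round(1),"T",s["wrist_torque"].round(2),"open",round(s["opening"],3),"q",s["qpos"].round(2))
E
python3 -c "
from m import *
st(); todo((498.7,195,253),63.5); todo((498.7,195,160),63.5)"
```

```text
t 0.9 pos [ 216.5 -586.3  253.3] rot [180.     0.    20.27] F [ 0.2 -0.2  0.2] T [-0.06  0.07  0.01] open 0.999 q [-1.22  0.35  1.63 -0.    1.16 -0.  ]
shift cm [ 5.3538e+01 -6.3517e+01  2.9000e-02] turn deg [  0.     0.   -43.23]
shift cm [ 53.538 -63.517   9.329] turn deg [  0.     0.   -43.23]
```

Call:
step_arm:
  series: "53.54 -63.52 0 0 0 -43.23; 53.54 -63.52 0 0 0 -43.23; 53.54 -63.52 0 0 0 -43.23; 53.54 -63.52 0 0 0 -43.23; 53.54 -63.52 0 0 0 -43.23; 53.54 -63.52 0 0 0 -43.23; 53.54 -63.52 0 0 0 -43.23; 53.54 -63.52 0 0 0 -43.23; 53.54 -63.52 0 0 0 -43.23; 53.54 -63.52 0 0 0 -43.23"
  grip: 0

```text
clock: 2.15
eef_pos: [429.4, 3.6, 253.8]
tcp_rot: [3.14, -0.001, 1.108]
contact_force: [1.1, -0.2, -0.2]
opening: 0.999
```

```bash
python3 -c "
from m import *
st(); todo((498.7,195,160),63.5)"
```

```text
t 2.15 pos [429.4   3.6 253.8] rot [ 1.7992e+02 -3.0000e-02  6.3510e+01] F [ 1.1 -0.2 -0.2] T [-0.07 -0.02 -0.03] open 0.999 q [ 0.01  0.04  2.03 -0.    1.07  0.47]
shift cm [20.215 -2.347  9.385] turn deg [ 0.08 -0.03  0.01]
```

Call:
step_arm:
  series: "20.2 -2.35 0 0 0 0; 20.2 -2.35 0 0 0 0; 20.2 -2.35 0 0 0 0; 20.2 -2.35 3 0 0 0; 20.2 -2.35 9.4 0 0 0; 20.2 -2.35 9.4 0 0 0; 20.2 -2.35 9.4 0 0 0; 20.2 -2.35 9.4 0 0 0"
  grip: 0

```text
clock: 3.15
eef_pos: [499.4, 193.1, 161.8]
tcp_rot: [3.139, -0.003, 1.108]
contact_force: [0.9, -0.2, -0.1]
opening: 1.001
```

```bash
python3 -c "
from m import *
st(); todo((498.7,195,88),63.5)
f=optics.grab_frame('scene'); cv2.imwrite('pics/pre.png',cv2.resize(f['color'][200:350,280:440],None,fx=4,fy=4,interpolation=cv2.INTER_CUBIC))
f=optics.grab_frame('top'); cv2.imwrite('pics/pret.png',cv2.resize(f['color'][170:310,180:320],None,fx=4,fy=4,interpolation=cv2.INTER_CUBIC))"
```

```text
t 3.15 pos [499.4 193.1 161.8] rot [ 1.7985e+02 -1.6000e-01  6.3470e+01] F [ 0.9 -0.2 -0.1] T [0.05 0.01 0.03] open 1.001 q [0.37 0.32 1.91 0.   0.9  0.83]
shift cm [ 0.118 -0.171  7.376] turn deg [ 0.15 -0.16 -0.03]
```

View pics/pre.png

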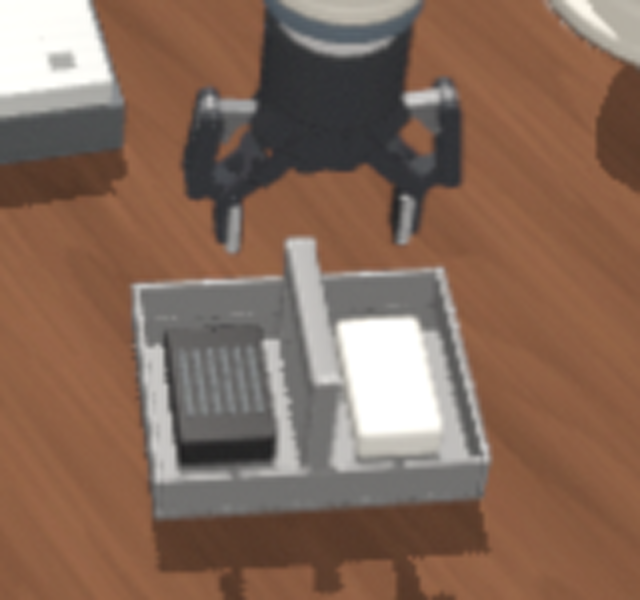

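View pics/pret.png

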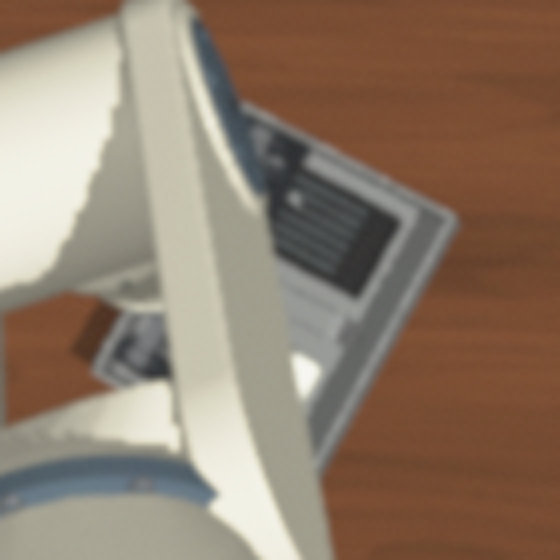

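The jaws straddle the bar of the left tray in crop pre.png: fingers at (232,230) and (403,225), bar from (300,245) to (325,380). I'll descend.

Call:
step_arm:
  series: "0.05 -0.1 2 0 0 0; 0.05 -0.1 4 0 0 0; 0.05 -0.1 5.5 0 0 0; 0.05 -0.1 6.5 0 0 0; 0.05 -0.1 7.2 0 0 0; 0.05 -0.1 7.2 0 0 0; 0.05 -0.1 7.2 0 0 0; 0.05 -0.1 7.2 0 0 0"
  grip: 0

```text
clock: 4.25
eef_pos: [497.5, 193.8, 87.7]
tcp_rot: [3.141, -0.001, 1.108]
contact_force: [0.1, -0.7, 0.8]
opening: 0.997
```

```bash
python3 -c "
from m import *
st(); todo((498.7,195,88),63.5)"
```

```text
t 4.25 pos [497.5 193.8  87.7] rot [ 1.7997e+02 -3.0000e-02  6.3500e+01] F [ 0.1 -0.7  0.8] T [ 0.06 -0.    0.03] open 0.997 q [ 0.37  0.43  1.96 -0.    0.75  0.83]
shift cm [ 0.158  0.051 -0.029] turn deg [ 0.03 -0.03  0.  ]
```

Call:
step_arm:
  series: "0.1 0.05 0 0 0 0; 0.1 0.05 0 0 0 0; 0.1 0.05 0 0 0 0; 0.1 0.05 0 0 0 0; 0.1 0.05 0 0 0 0; 0.1 0.05 0 0 0 0; 0.1 0.05 0 0 0 0; 0.1 0.05 0 0 0 0"
  grip: 1
  newtons: 70

```text
clock: 5.25
eef_pos: [497.9, 194.4, 87.5]
tcp_rot: [-3.141, 0.0, 1.108]
contact_force: [-1.9, -0.2, 5.7]
opening: 0.175
```

```bash
python3 -c "
from m import *
st(); todo((498.7,195,88),63.5)"
```

```text
t 5.25 pos [497.9 194.4  87.5] rot [-1.7998e+02  1.0000e-02  6.3490e+01] F [-1.9 -0.2  5.7] T [ 0.08  0.53 -0.11] open 0.175 q [0.37 0.44 1.95 0.   0.75 0.83]
shift cm [ 0.087  0.048 -0.053] turn deg [-0.02  0.01 -0.01]
```

Call:
step_arm:
  series: "0 0 -0.5 0 0 0; 0 0 -1.5 0 0 0; 0 0 -3 0 0 0; 0 0 -5 0 0 0; 0 0 -7.5 0 0 0; 0 0 -10 0 0 0; 0 0 -10.5 0 0 0; 0 0 -10.5 0 0 0; 0 0 -10.5 0 0 0"

```text
clock: 6.38
eef_pos: [497.5, 194.1, 191.3]
tcp_rot: [-3.14, 0.001, 1.108]
contact_force: [0.1, 0.2, -6.6]
opening: 0.175
```

```bash
python3 -c "
from m import *
st(); todo((550.2,-177,192),70.6)
f=optics.grab_frame('scene'); np.savez('/tmp/s2.npz',P=cloud(f),**{k:f[k] for k in f})
cv2.imwrite('pics/lift.png',cv2.resize(f['color'][180:350,260:440],None,fx=4,fy=3.5,interpolation=cv2.INTER_CUBIC))"
```

```text
t 6.38 pos [497.5 194.1 191.3] rot [-1.7993e+02  7.0000e-02  6.3500e+01] F [ 0.1  0.2 -6.6] T [-0.02  0.02  0.  ] open 0.175 q [0.37 0.28 1.89 0.   0.97 0.83]
shift cm [-30.859  21.278  -0.054] turn deg [-0.07  0.07 -7.1 ]
```

View pics/lift.png

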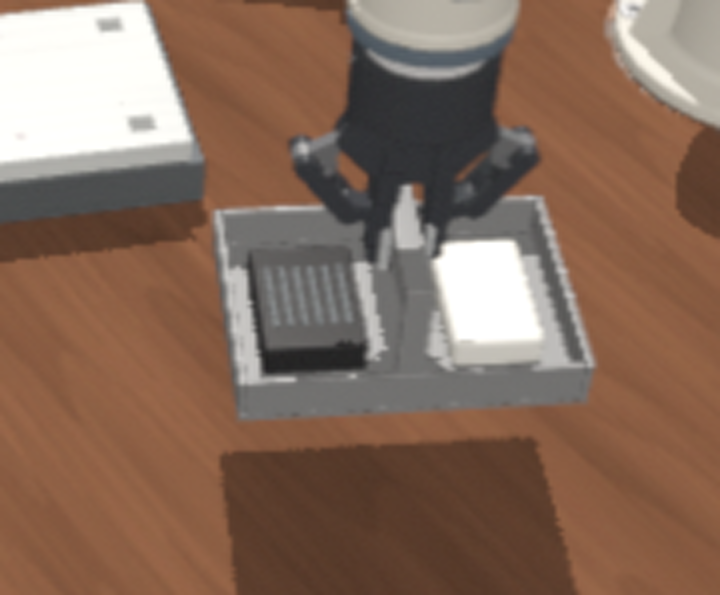

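Gripped and lifted: opening 0.175, 6.6 N, tray level and balanced. Now I'll carry it over the deck.

Call:
step_arm:
  series: "-5 3.45 0 0 0 -1.2; -10 6.9 0 0 0 -2.4; -15 10.3 0 0 0 -3.5; -20 13.8 0 0 0 -4.6; -25 17.2 0 0 0 -5.8; -29 20 0 0 0 -6.8; -30.85 21.3 0 0 0 -7.1; -30.85 21.3 0 0 0 -7.1; -30.85 21.3 0 0 0 -7.1; -30.85 21.3 0 0 0 -7.1"

```text
clock: 7.68
eef_pos: [550.9, -175.7, 192.0]
tcp_rot: [-3.141, -0.0, 1.233]
contact_force: [-0.0, -0.4, -6.0]
opening: 0.173
```

```bash
python3 -c "
from m import *
st(); todo((550.2,-177,192),70.6)
s=r.sense()
f=optics.grab_frame('scene'); np.savez('/tmp/s3.npz',P=cloud(f),**{k:f[k] for k in f})
g=optics.grab_frame('top'); np.savez('/tmp/t3.npz',P=cloud(g),**{k:g[k] for k in g})
c=s['eef_pos'][:2]; print(c); z=s['eef_pos'][2]-3
a=np.degrees(s['tcp_rot'][2])-90
G=(0,255,0);Rd=(0,0,255)
pol=[(box(c,a,16,112,z+12),G),(box(c,a,190,150,z-75),G),(box((550.4,-177.9),-19.4,216,170,60),Rd)]
overlay(f,pol,(195,100,160,140),4,'ov3s'); overlay(g,pol,(320,130,170,180),3.3,'ov3t')
"
```

```text
t 7.67 pos [ 550.9 -175.7  192. ] rot [-1.7995e+02 -1.0000e-02  7.0660e+01] F [-0.  -0.4 -6. ] T [-0.04  0.04  0.04] open 0.173 q [-0.31  0.35  1.79  0.    1.    0.03]
shift cm [-0.145 -0.022 -0.003] turn deg [-0.05 -0.01  0.06]
[ 550.88700245 -175.70023305]
```

View pics/ov3s.png

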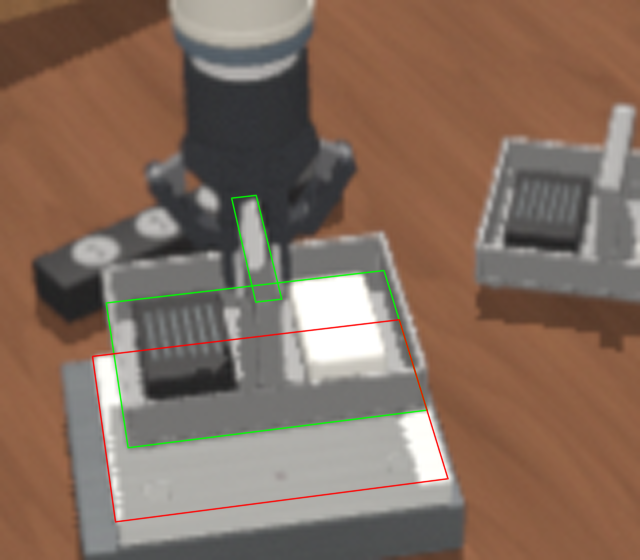

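View pics/ov3t.png

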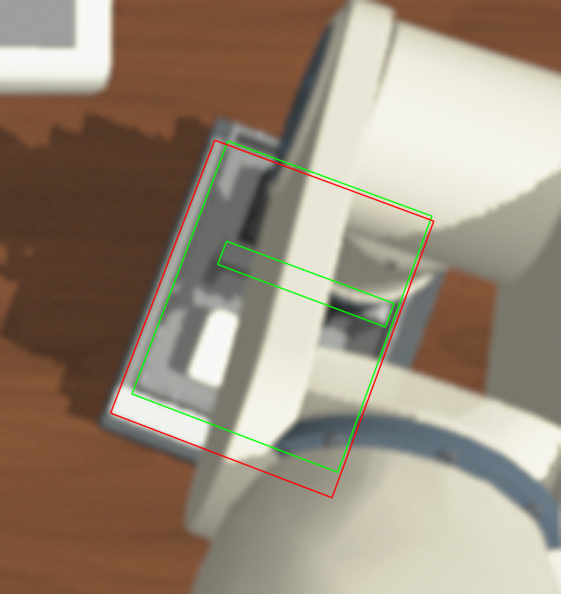

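Call:
step_arm:
  series: "-0.18 0 1 0 0 0; -0.18 0 2 0 0 0; -0.18 0 2.7 0 0 0; -0.18 0 3.3 0 0 0; -0.18 0 3.6 0 0 0; -0.18 0 3.6 0 0 0; -0.18 0 3.6 0 0 0; -0.18 0 3.6 0 0 0"

```text
clock: 8.78
eef_pos: [550.7, -178.5, 156.6]
tcp_rot: [3.141, -0.0, 1.232]
contact_force: [0.0, 0.4, -5.9]
opening: 0.18
```

```bash
cat > look.py <<'E'
from m import *
import sys
k=sys.argv[1]
st(); todo((550.3,-177.5,148),70.6)
s=r.sense()
f=optics.grab_frame('scene'); np.savez(f'/tmp/s{k}.npz',P=cloud(f),**{q:f[q] for q in f})
s2=r.sense(); print(s2["eef_pos"].round(1), s2["contact_force"].round(1))
c=s['eef_pos'][:2]; z=s['eef_pos'][2]-3; a=np.degrees(s['tcp_rot'][2])-90
G=(0,255,0);Rd=(0,0,255)
pol=[(box(c,a,16,112,z+12),G),(box(c,a,190,150,z-75),G),(box((550.4,-177.9),-19.4,216,170,60),Rd)]
overlay(f,pol,(200,130,120,115),5,f'ov{k}s'); overlay(f,[],(200,130,120,115),5,f'ov{k}r')
E
python3 look.py 4
```

```text
t 8.78 pos [ 550.7 -178.5  156.6] rot [179.97  -0.    70.6 ] F [ 0.   0.4 -5.9] T [ 0.02  0.01 -0.05] open 0.18 q [-0.32  0.39  1.82  0.    0.93  0.02]
shift cm [ 0.081 -0.073  0.857] turn deg [ 0.03 -0.   -0.  ]
[ 550.6 -178.5  156.5] [-0.1  0.9 -5.5]
```

View pics/ov4s.png

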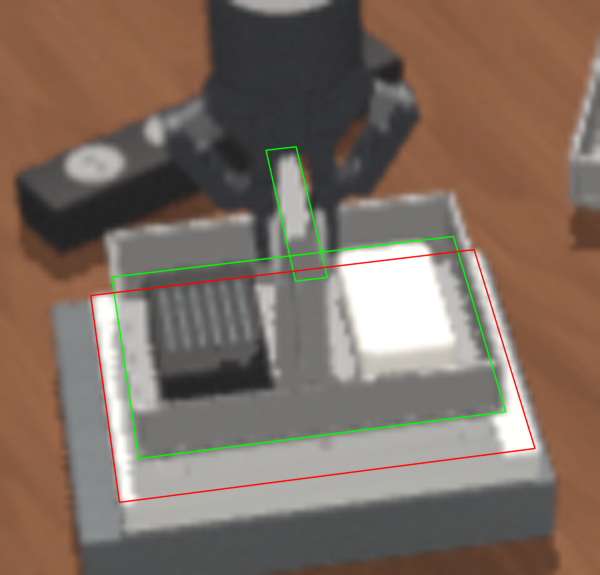

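Call:
step_arm:
  series: "0 0 0.2 0 0 0; 0 0 0.4 0 0 0; 0 0 0.6 0 0 0; 0 0 0.75 0 0 0; 0 0 0.85 0 0 0; 0 0 0.95 0 0 0; 0 0 0.95 0 0 0; 0 0 0.95 0 0 0"

```text
clock: 9.82
eef_pos: [550.3, -178.4, 146.7]
tcp_rot: [-3.141, 0.0, 1.232]
contact_force: [-0.8, 0.1, -6.1]
opening: 0.175
```

```bash
python3 -c "
from m import *
st(); todo((550.3,-177.5,137.5),70.6)"
```

```text
t 9.82 pos [ 550.3 -178.4  146.7] rot [-179.97    0.     70.6 ] F [-0.8  0.1 -6.1] T [ 0.08  0.25 -0.05] open 0.175 q [-0.32  0.4   1.83 -0.    0.91  0.02]
shift cm [ 0.085 -0.033  0.917] turn deg [-0.03  0.    0.  ]
```

Call:
step_arm:
  series: "0 0 0.05 0 0 0; 0 0 0.1 0 0 0; 0 0 0.15 0 0 0; 0 0 0.15 0 0 0"

```text
clock: 10.32
eef_pos: [550.4, -178.4, 145.2]
tcp_rot: [-3.141, 0.0, 1.232]
contact_force: [-1.7, 0.4, -4.6]
opening: 0.179
```

```bash
python3 -c "
from m import *
st()"
```

```text
t 10.32 pos [ 550.4 -178.4  145.2] rot [-179.98    0.     70.6 ] F [-1.7  0.4 -4.6] T [ 0.1   0.47 -0.03] open 0.179 q [-0.32  0.41  1.83 -0.    0.91  0.02]
```

There is light contact at a depth where the tips are already below the deck top. The sideways push is -1.7 N along the tray's x only, so the feet are on the chamfers. I'll give way 0.8 mm along tool -y.

Call:
step_arm:
  series: "0 -0.04 0 0 0 0; 0 -0.08 0 0 0 0; 0 -0.08 0 0 0 0; 0 -0.08 0 0 0 0"

```text
clock: 10.82
eef_pos: [550.0, -178.2, 145.4]
tcp_rot: [3.141, -0.0, 1.232]
contact_force: [0.0, 0.0, -6.0]
opening: 0.176
```

```bash
cat >> m.py <<'E'
def ft():
    s=r.sense(); M=R.from_euler("xyz",s["tcp_rot"]); F=s["contact_force"]
    print("tool F",M.inv().apply(F).round(2),"tool T",M.inv().apply(s["wrist_torque"]).round(2))
E
python3 -c "
from m import *
st(); ft()"
```

```text
t 10.82 pos [ 550.  -178.2  145.4] rot [179.97  -0.    70.6 ] F [ 0.  0. -6.] T [ 0.01  0.01 -0.03] open 0.176 q [-0.32  0.41  1.83 -0.    0.91  0.02]
tool F [0.05 0.02 6.05] tool T [0.01 0.   0.03]
```

Contact is gone, so I'll go on down in small steps.

Call:
step_arm:
  series: "0 0 0.04 0 0 0; 0 0 0.08 0 0 0; 0 0 0.12 0 0 0; 0 0 0.16 0 0 0; 0 0 0.2 0 0 0; 0 0 0.2 0 0 0"

```text
clock: 11.58
eef_pos: [549.8, -178.2, 143.2]
tcp_rot: [-3.142, -0.0, 1.232]
contact_force: [0.5, -0.1, -6.2]
opening: 0.175
```

```bash
python3 -c "
from m import *
st(); ft()"
```

```text
t 11.57 pos [ 549.8 -178.2  143.2] rot [-180.    -0.    70.6] F [ 0.5 -0.1 -6.2] T [-0.02  0.03 -0.01] open 0.175 q [-0.32  0.41  1.83  0.    0.9   0.02]
tool F [0.09 0.5  6.16] tool T [ 0.02 -0.03  0.01]
```

Call:
step_arm:
  series: "0 0 0.04 0 0 0; 0 0 0.08 0 0 0; 0 0 0.12 0 0 0; 0 0 0.16 0 0 0; 0 0 0.2 0 0 0; 0 0 0.24 0 0 0; 0 0 0.24 0 0 0"

```text
clock: 12.45
eef_pos: [549.7, -178.2, 140.8]
tcp_rot: [-3.142, -0.0, 1.232]
contact_force: [0.2, -0.2, -5.7]
opening: 0.175
```

```bash
python3 -c "
from m import *
st(); ft()"
```

```text
t 12.45 pos [ 549.7 -178.2  140.8] rot [-180.    -0.    70.6] F [ 0.2 -0.2 -5.7] T [-0.    0.02  0.03] open 0.175 q [-0.32  0.41  1.83  0.    0.9   0.02]
tool F [-0.07  0.26  5.68] tool T [ 0.02 -0.01 -0.03]
```

Call:
step_arm:
  series: "0 0 0.04 0 0 0; 0 0 0.08 0 0 0; 0 0 0.12 0 0 0; 0 0 0.16 0 0 0; 0 0 0.2 0 0 0; 0 0 0.24 0 0 0; 0 0 0.24 0 0 0"

```text
clock: 13.32
eef_pos: [549.8, -178.1, 138.5]
tcp_rot: [-3.142, -0.0, 1.232]
contact_force: [-0.2, 0.8, -5.0]
opening: 0.178
```

```bash
python3 -c "
from m import *
st(); ft()"
```

```text
t 13.32 pos [ 549.8 -178.1  138.5] rot [-180.    -0.    70.6] F [-0.2  0.8 -5. ] T [ 0.01  0.05 -0.01] open 0.178 q [-0.32  0.41  1.83  0.    0.9   0.02]
tool F [ 0.63 -0.48  4.99] tool T [ 0.05 -0.01  0.01]
```

Call:
step_arm:
  series: "0 0 0.03 0 0 0; 0 0 0.06 0 0 0; 0 0 0.09 0 0 0; 0 0 0.12 0 0 0; 0 0 0.12 0 0 0; 0 0 0.12 0 0 0"

```text
clock: 14.08
eef_pos: [549.7, -177.8, 137.7]
tcp_rot: [-3.141, -0.0, 1.232]
contact_force: [-3.7, 5.0, 3.2]
opening: 0.178
```

```bash
python3 -c "
from m import *
st(); ft()"
```

```text
t 14.07 pos [ 549.7 -177.8  137.7] rot [-1.7999e+02 -2.0000e-02  7.0600e+01] F [-3.7  5.   3.2] T [ 0.33  0.34 -0.08] open 0.178 q [-0.32  0.42  1.83  0.    0.89  0.02]
tool F [ 3.46 -5.14 -3.21] tool T [0.43 0.2  0.08]
```

The upward force has risen to +9 N relative to the weight, near the seated height of 137.5. There is also some side load, so I'll relieve that along the push.

Call:
step_arm:
  series: "0.02 -0.03 -0.02 0 0 0; 0.04 -0.06 -0.02 0 0 0; 0.04 -0.06 -0.02 0 0 0"

```text
clock: 14.45
eef_pos: [549.6, -177.7, 137.7]
tcp_rot: [3.141, 0.0, 1.232]
contact_force: [-1.8, 2.4, 2.3]
opening: 0.176
```

```bash
python3 -c "
from m import *
st(); ft()"
```

```text
t 14.45 pos [ 549.6 -177.7  137.7] rot [179.96   0.    70.6 ] F [-1.8  2.4  2.3] T [-0.09 -0.02  0.03] open 0.176 q [-0.32  0.41  1.83 -0.    0.89  0.02]
tool F [ 1.62 -2.49 -2.28] tool T [-0.04 -0.08 -0.03]
```

Call:
step_arm:
  series: "0.03 -0.05 0 0 0 0; 0.03 -0.05 0.02 0 0 0; 0.03 -0.05 0.04 0 0 0; 0.03 -0.05 0.04 0 0 0"

```text
clock: 14.95
eef_pos: [549.6, -177.5, 137.5]
tcp_rot: [3.14, 0.0, 1.232]
contact_force: [2.0, -0.1, 3.6]
opening: 0.172
```

```bash
python3 look.py 5; python3 -c "
from m import *
ft()"
```

```text
t 14.95 pos [ 549.6 -177.5  137.5] rot [1.7991e+02 1.0000e-02 7.0610e+01] F [ 2.  -0.1  3.6] T [-0.68 -0.45  0.06] open 0.172 q [-0.31  0.41  1.83 -0.    0.89  0.02]
shift cm [ 0.019  0.067 -1.052] turn deg [0.09 0.01 0.01]
[ 549.6 -177.5  137.5] [2.2 0.1 4.1]
tool F [ 0.86  2.07 -4.13] tool T [-0.72 -0.55  0.01]
```

View pics/ov5r.png

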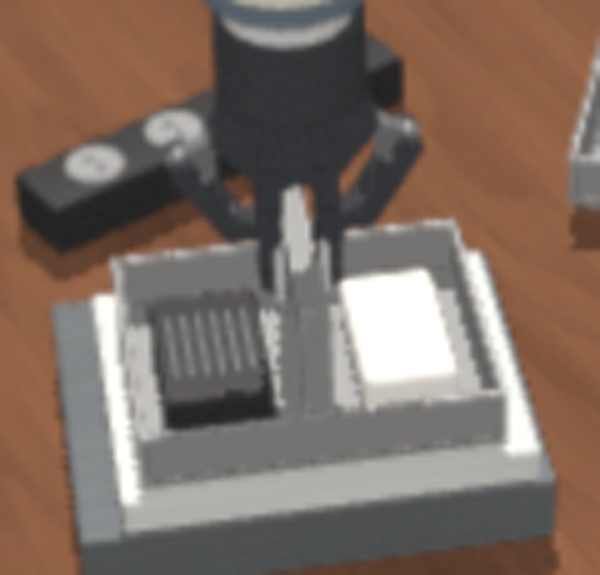

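The tray looks flat on the deck with an even white border, its front edge running from (145,480) to (505,440) parallel to the deck. TCP 137.5 is exactly the seated height. I'll check level by depth, back off the slight over-correction, and reduce the load.

Call:
step_arm:
  series: "0 0.03 -0.02 0 0 0; 0 0.03 -0.04 0 0 0; 0 0.03 -0.04 0 0 0; 0 0.03 -0.04 0 0 0"

```text
clock: 15.5
eef_pos: [549.4, -177.4, 137.5]
tcp_rot: [3.141, 0.0, 1.232]
contact_force: [3.9, -2.6, 1.1]
opening: 0.175
```

```bash
python3 - <<'E'
from m import *
st(); ft()
f=optics.grab_frame("scene"); g=optics.grab_frame("top")
Ps=cloud(f).reshape(-1,3); Pt=cloud(g).reshape(-1,3)
c=np.array([549.7,-177.7]); a=np.radians(-19.4); u=np.array([np.cos(a),np.sin(a)]); v=np.array([-u[1],u[0]])
for n,P in (("scene",Ps),("top",Pt)):
    q=P[:,:2]-c; X=q@u; Y=q@v; Z=P[:,2]
    # rim bands
    for nm,m in (("+x",(abs(X-93.5)<5)&(abs(Y)<70)),("-x",(abs(X+93.5)<5)&(abs(Y)<70)),("+y",(abs(Y-73.5)<5)&(abs(X)<85)),("-y",(abs(Y+73.5)<5)&(abs(X)<85))):
        z=Z[m&(Z>70)&(Z<130)]
        if len(z)>10: print(n,nm,len(z),"rim z95",np.percentile(z,[80,90,95,98]).round(1))
    m=(Y>77)&(Y<83)&(abs(X)<95)&(Z>50)&(Z<70); 
    if m.sum(): print(n,"deck +y",np.median(Z[m]).round(1))
E
```

```text
t 15.5 pos [ 549.4 -177.4  137.5] rot [1.7997e+02 1.0000e-02 7.0610e+01] F [ 3.9 -2.6  1.1] T [-0.94 -0.69  0.11] open 0.175 q [-0.31  0.41  1.83 -0.    0.89  0.02]
tool F [-1.11  4.56 -1.11] tool T [-0.96 -0.65 -0.11]
scene +x 71 rim z95 [95.  95.8 97.2 97.9]
scene -x 115 rim z95 [93.8 95.5 97.  97.7]
scene +y 357 rim z95 [91.1 92.9 94.2 94.9]
scene -y 181 rim z95 [90.8 92.9 94.  94.6]
scene deck +y 62.1
top +x 47 rim z95 [93.  94.5 96.1 97.1]
top -x 58 rim z95 [94.2 94.8 95.7 96.7]
top +y 144 rim z95 [95.  95.6 96.  97.6]
top -y 36 rim z95 [94.4 95.8 96.4 96.5]
top deck +y 59.5
```

Call:
step_arm:
  series: "-0.01 0.03 0 0 0 0; -0.01 0.06 0 0 0 0; -0.01 0.06 0 0 0 0; -0.01 0.06 0 0 0 0"

```text
clock: 16.1
eef_pos: [549.5, -177.4, 137.5]
tcp_rot: [-3.141, -0.0, 1.232]
contact_force: [1.0, 0.6, 4.5]
opening: 0.177
```

```bash
python3 -c "
from m import *
st(); ft()"
```

```text
t 16.1 pos [ 549.5 -177.4  137.5] rot [-1.7996e+02 -1.0000e-02  7.0600e+01] F [1.  0.6 4.5] T [-0.64 -0.22  0.13] open 0.177 q [-0.31  0.42  1.83  0.    0.89  0.02]
tool F [ 0.92  0.74 -4.51] tool T [-0.42 -0.53 -0.13]
```

Side load is nearly nil and the full weight rests on the deck. Releasing now.

Call:
step_arm:
  series: "0 0 0 0 0 0; 0 0 0 0 0 0; 0 0 0 0 0 0; 0 0 0 0 0 0; 0 0 0 0 0 0; 0 0 0 0 0 0; 0 0 0 0 0 0; 0 0 0 0 0 0"
  grip: 0.2
  newtons: 20

```text
clock: 17.1
eef_pos: [549.8, -177.6, 137.5]
tcp_rot: [-3.142, -0.0, 1.232]
contact_force: [0.6, 0.1, 0.3]
opening: 0.8
```

```bash
python3 look.py 6; python3 -c "
from m import *
ft()"
```

```text
t 17.1 pos [ 549.8 -177.6  137.5] rot [-180.    -0.    70.6] F [0.6 0.1 0.3] T [ 0.04  0.01 -0.02] open 0.8 q [-0.31  0.42  1.83  0.    0.89  0.02]
shift cm [ 0.022  0.047 -1.051] turn deg [-0. -0. -0.]
[ 549.8 -177.5  137.5] [-0.1 -1.5 -0.3]
tool F [-1.45  0.44  0.3 ] tool T [-0.02  0.02 -0.  ]
```

View pics/ov6r.png

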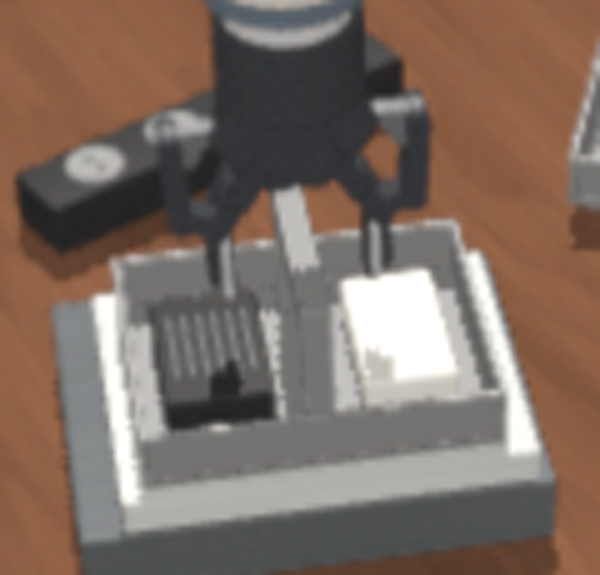

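The fingers (230,270) and (375,250) stand clear of the bar at (297,230), and the tray has not moved. I'll rise straight up.

Call:
step_arm:
  series: "0 0 -1 0 0 0; 0 0 -3 0 0 0; 0 0 -6 0 0 0; 0 0 -10 0 0 0; 0 0 -14 0 0 0; -15 0 -15 0 0 0; -21 0 -15 0 0 0; -27 0 -15 0 0 0; -30 0 -15 0 0 0; -30 0 -15 0 0 0"

```text
clock: 18.4
eef_pos: [449.0, -462.8, 288.4]
tcp_rot: [3.141, 0.001, 1.231]
contact_force: [0.8, 0.2, 0.2]
opening: 0.796
```

```bash
python3 - <<'E'
from m import *
st()
f=optics.grab_frame("scene"); g=optics.grab_frame("top")
cv2.imwrite("pics/endt.png",g["color"])
P=cloud(g)
near=np.hypot(P[...,0]-550,P[...,1]+178)<75
m=near&(P[...,2]>138)&(P[...,2]<155); Q=P[m]
if len(Q)>20:
    q=Q[:,:2]-Q[:,:2].mean(0); w,v=np.linalg.eigh(q.T@q); d=v[:,1]
    A=np.c_[q,np.ones(len(q))]; k=np.linalg.lstsq(A,Q[:,2],rcond=None)[0]
    print("bar",len(Q),Q.mean(0).round(1),np.degrees(np.arctan2(d[1],d[0])).round(1),"slope",k.round(4))
c=np.array([549.7,-177.7]); a=np.radians(-19.4); u=np.array([np.cos(a),np.sin(a)]); vv=np.array([-u[1],u[0]])
for n,im in (("scene",f),("top",g)):
    PP=cloud(im).reshape(-1,3); q=PP[:,:2]-c; X=q@u; Y=q@vv; Z=PP[:,2]
    for nm,mm in (("+x",(abs(X-93.5)<5)&(abs(Y)<70)),("-x",(abs(X+93.5)<5)&(abs(Y)<70)),("+y",(abs(Y-73.5)<5)&(abs(X)<85)),("-y",(abs(Y+73.5)<5)&(abs(X)<85))):
        z=Z[mm&(Z>70)&(Z<130)]
        if len(z)>10: print(n,nm,len(z),np.percentile(z,[80,90,95]).round(1))
G=(0,255,0);Rd=(0,0,255)
pol=[(box(c,-19.4,16,112,147),G),(box((550.4,-177.9),-19.4,216,170,60),Rd),(box(c,-19.4,190,150,95),G)]
overlay(g,pol,(340,140,140,160),3.6,"ende")
E
```

```text
t 18.4 pos [ 449.  -462.8  288.4] rot [1.7995e+02 3.0000e-02 7.0550e+01] F [0.8 0.2 0.2] T [-0.01 -0.03 -0.04] open 0.796 q [-0.8   0.35  1.55 -0.    1.23 -0.46]
bar 426 [ 550.4 -178.1  146.3] 71.1 slope [ 1.067000e-01 -4.050000e-02  1.463479e+02]
scene +x 68 [95.3 96.4 96.9]
scene -x 114 [94.2 94.9 95.7]
scene +y 340 [90.7 92.9 94. ]
scene -y 195 [90.8 92.8 94.1]
top +x 263 [93.5 94.4 95.3]
top -x 168 [94.3 95.3 95.7]
top +y 144 [94.9 95.8 96.4]
top -y 244 [94.1 95.4 96.1]
```

View pics/endt.png

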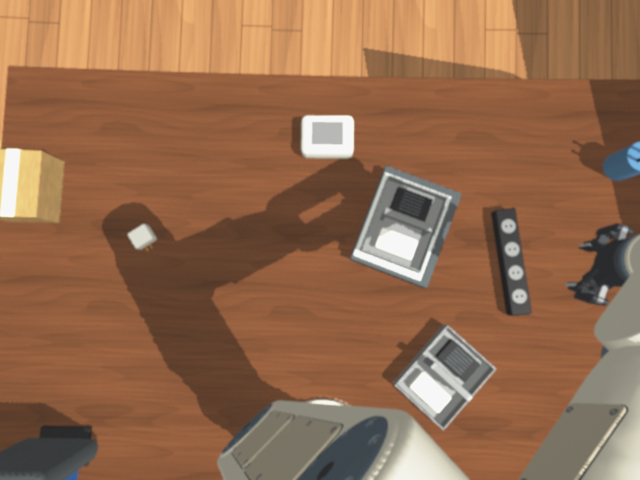

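View pics/ende.png

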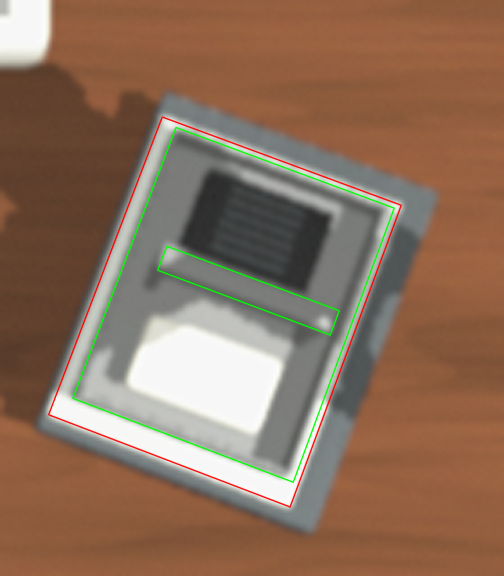

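Final checks all agree:
- **Height:** bar top 146.3 mm, against 147 when seated and 157 when not.
- **Level:** rims equal to about 1 mm, and the two cameras differ in opposite directions.
- **Centring:** tray centred on the deck, which matches the overlay.
- **Bystanders:** all unmoved, and the arm is clear.

Handing in.

```bash
python3 -c "
from m import *
print(workorder.sign_off()); st()"
```

```text
the job is handed in; nothing more can be done
None
the job is handed in; nothing more can be done
```

The tray is stacked on the low steel unit with all four feet in the deck's sockets, and the job is handed in. It took about 18.5 s of the 72 s on the robot's clock.

**What I did:** I took the left-hand of the two matching trays by its handle bar (70 N grip, 6–6.6 N weight) and carried it over the deck. Lowering in small steps, I met a socket chamfer with about 1.7 N of side push. I gave way 0.8 mm, and the feet then went down freely. I held the tray until it rested on the deck, relieved the remaining side load, released it and moved the arm clear.

**Last checks:**
- **Height:** the tool stopped at 137.5 mm, which is the seated height. After release the bar top read 146.3 mm, against 147 mm expected when seated.
- **Level:** rim heights on opposite sides agree to about 1–1.5 mm. The two cameras disagree on which side is higher, so this looks like measurement noise.
- **Forces:** the highest wrist force I read in contact was about 7 N, read only at the end of each move. Force was near zero after release.
- **Other things:** the router, adapter, socket strip and second tray look unmoved in the top picture.

**Disagreements:** the two cameras differed by 3–5 mm on the tray and deck positions, mostly in y. I worked from the top camera and settled the fit by feel. A slope fit to the bar's top came out implausibly large (about 6°). I put that down to noisy edge pixels on a 16 mm wide bar, since the rim heights did not support it.

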